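Clip on the temperature sensor and hold the gauge square on the spot

ROBOT

A 6-joint arm with a two-finger parallel gripper is mounted at the origin on the work surface. World frame = base frame: x ahead of the robot, y to its left, z up, the work surface at z = 0. Lengths are in m, angles in degrees, forces in N, time in s.
With the tool pointing down it reaches from about 0.375 to 0.9 m from the base axis. Payload 3.1 kg.
Tool frame: the origin (TCP) lies at the very end of the fingers, on their centre line; the grasp point (between the pads) lies 19 mm behind it; z points along the fingers, y is the direction in which the jaws open and shut (so a half turn about z gives the same grasp; the last joint's range is limited). The gripper opens to 87 mm and grips with 3 to 60 N. Pads are 19 mm wide; open, the fingers measure 117 mm over their backs; the gripper's body (75 mm by 190 mm) begins 51 mm behind the grasp point.
Start: joints at [-10.227, 30.224, 82.088, -0, 67.689, -10.227], TCP at [0.625, 0, 0.223] pointing down, gripper open.
Joint ranges: [-176.69, 176.69], [-43.24, 126.21], [12.49, 139.97], [-82, 262], [0, 151.66], [-163.58, 163.58]. Speed limits (degrees/s): [159.86, 159.86, 180, 180, 180, 180].

INTERFACE

Orientations are given as a 3x3 rotation matrix whose columns are the frame's x, y, z axes.
In Python, from rig import read_state, capture, hand_in gives the robot as it stands. The module is installed in compiled form; this text tells all that it offers.
- The arm moves only by the tool send_rows, never from a script. Its argument "moves" is one flat list of numbers, 7 for each row, row after row: the turn, a rotation vector about the world's x, y, z in degrees, then the shift along the world's x, y, z in cm, then the gripper's target within -1 to 1 (fully open at 1, half-way at 0, shut at -1). In form: [rx, ry, rz, tx, ty, tz, hand, rx, ry, rz, tx, ty, tz, hand, ...]. A call has 1 to 20 rows; each row shifts and turns the commanded pose from where the row before left it; what a row does not reach is not made up. A row lasts 1/10 s, in which the tool goes at most 50 mm and 8.59 degrees, less where a joint would pass 70% of its speed; a pose out of reach is approached as far as the arm can. A call with a gripper value outside its range is refused whole. The fingers move at their own pace and stop on an object; the grip force is fixed at half the most. Time passes only in rows, so rows that do not move let the fingers close. It gives the time, the measured TCP pose, the force and the opening at its end, in the units of the state.
- read_state(): the state, without advancing time (a new reading comes with each control period).
- capture(name): name is "scene" or "side" or "wrist"; returns a dict with "pixels" (420x560x3 uint8, red, green, blue), "vertical_fov" (degrees; the focal length in pixels is half the picture's height over the tangent of half this angle, whatever the lens; pixels are square), "cx", "cy" (the principal point, pixels), "rvec" (rotation vector, rad) and "tvec" (3), from world to camera coordinates, as OpenCV has them. Camera axes: x right, y down, z forward; pixel columns grow to the right and rows downward; lengths in m; the calibration is good to about 2 mm. A picture is of the moment at which its call begins. There is no depth.
- hand_in(): hands the job in, once; it reports no verdict.
The state is a dict: "time_s": time; "joint_positions": joint angles; "qvel": joint speeds; "tau": joint torques, N m; "position": TCP position; "tcp_rot": TCP orientation; "force": force on the tool from outside, world axes, zero at the start; "moment": the same for the moment, N m; "opening": opening from 0.0 (shut) to 1.0 (fully open).
Only numpy, scipy, OpenCV 4.12 (cv2) and the standard library are available. Lean on these libraries where they do the work, as an engineer would, in place of code of your own. Each camera call takes 0.05 s, during which the arm holds its last target.

TASK

Take the sprung temperature-sensor clip off its parking plate and clip it upright onto the top edge of the bracket's upright flange. Then take the pen-shaped gauge out of its block and hold its sprung tip on the ringed spot of the sloping face, square to that face and pressed lightly so the tip is about half-way in, never hard. Finish while still holding it there, and leave the other things on the bench alone.

Things in the scene. Friction and masses are not known exactly. Their poses are not given: they have to be found in the camera images.
- clip_handles (a point): Sprung clip like a clothes peg, steel, small grey sensor box on one side, 70 tall, 24 wide along y, about 75 g, jaws down. Point midway between its two handles, 12 below their tops, 22 above the pivot. z up; x across the handles (squeeze along x); y the pivot axis. Handles splay: 40 over their tops while clipped on. Squeezed to the stop: upright, parallel, 22 over the outsides, jaws 20 apart.
- clip_jaw (a point): Point midway between the clip's jaw pads (11 tall, 22 wide), 48.5 below the handle point on the clip's centre line, same axes. While parked it lies 8.5 below the top of the parking plate; clip it on the flange about as deep.
- clip_arm (a joint): Opening of the clip, rad: 0 when gripping a 6 mm plate, 0.54 squeezed to the stop, -0.2 shut on nothing. Squeezing to the stop takes about 12 N at the handles; 20 to 60 N does no harm.
- clip_stand: Fixed parking plate of the clip: upright steel plate 6 thick (x), 60 long (y), top 64 above the table, on a grey 80 x 80 x 14 base. Origin under its centre, on the table.
- bracket: Fixed aluminium bracket on a dark 160 (x) x 130 (y) x 12 plate: sloping face towards the robot (-x side), upright flange behind it (+x side). Origin under the plate's centre, on the table, z up.
- flange_edge (a point): Middle of the top edge of the bracket's upright flange: 6 thick (x), 104 long (y), edge 105 above the table, free on both sides for 40 below the edge. Axes as the bracket. The clip may sit anywhere along this edge, its x across the edge.
- spot (a point): Centre of the ringed spot (dark ring 18 across, centre dot) on the bracket's flat sloping face, on the surface, 60 above the table. The face is 86 up the slope by 104 wide, 25 degrees from level. z points square out of the face, y level along it, x up the slope. The flange stands 75 behind, horizontally.
- gauge_stand: Fixed grey block 75 x 75, 70 tall, with a 29 hole through it, in which the gauge hangs by its collar. Origin under its centre, on the table.
- gauge_grip (a point): Pen-shaped gauge, grey, round, 139 long, about 160 g, hanging upright (z up) in its block, its collar (36 across, 6 thick) on the block's top. Point on the axis in the round grip, which is 24 across and runs from 31 below (collar's top) to 40 above this point. The unpressed tip's end is 95 below, on the axis. Any yaw will do.
- tip_end (a point): Centre of the flat end of the gauge's sprung steel tip (12 across), on the gauge's axis; z points along the gauge to its grip. The body's nose is 24 above the unpressed tip end.
- gauge_tip (a joint): How far the sprung tip is pushed into the gauge, m: 0 free, 0.010 bottomed. The spring takes 1 N to start and 0.4 N more per mm: 3 N at half-way, 5 N at the bottom.
Things that resemble listed ones, but are neither listed nor needed, are in the scene too. What is shaped like the gauge_stand but blue or orange is not meant.

How it is judged (in metres and radians):
On the way, in this order (a step that is already met when the one before it is completed fails the run):
1. the clip is let go, gripping the bracket's flange upright (x of clip_jaw in the frame of flange_edge between -0.006 and 0.006 m and y of clip_jaw in the frame of flange_edge between -0.052 and 0.052 m and z of clip_jaw in the frame of flange_edge between -0.03 and -0.003 m and angle between clip_jaw's own z axis and vertical below 0.3 rad and angle between the x axis of clip_jaw and the x axis of flange_edge, either way round below 0.35 rad and contact force between clip and bracket above 2 N and contact force between the fingers and clip below 0.1 N and linear speed of clip below 0.02 m/s), for 0.2 s.
2. the gauge's tip is held on the spot, square to the face and lightly pressed (distance between tip_end and spot below 0.008 m and angle between the z axis of tip_end and the z axis of spot, either way round below 0.15 rad and value of joint gauge_tip between 0.002 and 0.0085 m and contact force between gauge and bracket between 1 and 9 N and contact force between the fingers and gauge above 3 N and contact force between gauge and gauge_stand below 0.1 N and contact force between gauge and clip below 0.1 N and linear speed of gauge below 0.02 m/s), for 0.3 s.
At the end, for the whole second after the job is handed in: The released clip grips the flange, pads' middle 3 to 30 mm below the edge, within 0.3 rad of upright and 0.35 of square across. The gripper holds the gauge still, clear of block and clip: tip within 8 mm of the spot, axis within 0.15 rad of square to the face, tip in by 2 to 8.5 mm, 1 to 9 N (all of step 1 and all of step 2); the arm keeps its last pose, push and grip.
It fails at once if the gauge is pressed hard on the bracket (over 15 N) (contact force between gauge and bracket above 15 N).
It fails at once if another thing on the bench is shifted by more than 30 mm (distance of any of ring_gauge, jig_foot, angle_sample, thumb_nut, spanner, test_disc, caliper from where it was at the start of the episode above 0.03 m).
It also fails if it takes over 48 s, if anything falls off the work surface, if the arm or the gripper's body presses on something with over 40 N, if the wrist force passes 120 N, or if a joint passes its speed limit or range.

## Working session

There is one attempt and no reset: what is moved stays moved. The work goes in short steps, Python scripts to look and compute and a tool call to move; the robot and the scene stay as the last step left them, time stands still between calls to the robot, and variables do not carry over. Pictures are saved under pics/ and viewed, and the job is handed in when it is done.

Besides the shell and the picture viewer there is one more tool, called after "Emit:" as name(argument=value, ...), one argument or row to a line, values as JSON. send_rows: Moves the arm, as the interface text tells. Its arguments: {"type":"object","properties":{"moves":{"type":"array","items":{"type":"number"}}},"required":["moves"]}

```bash
mkdir -p pics
cat > h.py <<'E'
import numpy as np, cv2
from rig import read_state, capture, hand_in
def cap(n,fn=None):
    c=capture(n)
    if fn: cv2.imwrite('pics/'+fn,c['pixels'][:,:,::-1])
    return c
def K(c):
    f=210/np.tan(np.radians(c['vertical_fov'])/2)
    return np.array([[f,0,c['cx']],[0,f,c['cy']],[0,0,1]])
def RT(c):
    return cv2.Rodrigues(np.array(c['rvec'],float))[0],np.array(c['tvec'],float).reshape(3)
def ray(c,u,v):
    R,t=RT(c); d=R.T@np.linalg.inv(K(c))@np.array([u,v,1.]); return -R.T@t,d/np.linalg.norm(d)
def onz(c,u,v,z):
    o,d=ray(c,u,v); return o+d*(z-o[2])/d[2]
def tri(*a):
    A=np.zeros((3,3));b=np.zeros(3)
    rs=[ray(*x) for x in a]
    for o,d in rs:
        P=np.eye(3)-np.outer(d,d);A+=P;b+=P@o
    p=np.linalg.solve(A,b)
    return p,[np.linalg.norm((np.eye(3)-np.outer(d,d))@(p-o)) for o,d in rs]
def proj(c,p):
    R,t=RT(c); q=K(c)@(R@np.asarray(p)+t); return q[:2]/q[2]
E
python3 - <<'E'
from h import *
import pickle
np.set_printoptions(precision=4,suppress=True)
for n in ['scene','side','wrist']:
    c=cap(n,n+'0.png'); pickle.dump(c,open(n+'0.pkl','wb')); o,_=ray(c,280,210); print(n,c['vertical_fov'],c['cx'],c['cy'],o,onz(c,280,210,0))
s=read_state();print(s)
E
```

```text
scene 46.30684350951879 278.2698892004705 214.0527832948041 [ 1.3261 -0.2045  0.8256] [0.3503 0.1012 0.    ]
side 42.1282975356654 284.02696639830094 206.7606197503706 [-0.25    0.8188  0.7044] [ 0.6302 -0.0863  0.    ]
wrist 64.81470324281422 276.32642197603025 212.00921849453786 [0.625  0.0719 0.3827] [ 0.6292 -0.0297  0.    ]
{'time_s': 0.15, 'joint_positions': array([-10.2284,  30.2679,  82.1388,   0.0023,  67.69  , -10.2273]), 'qvel': array([-0.0591, -0.1692, -0.2876,  0.0243, -0.0748, -0.126 ]), 'tau': array([  0.0009, -44.0429, -17.6842,   0.0634,   0.0553,  -0.0001]), 'position': array([0.6244, 0.0001, 0.2218]), 'tcp_rot': array([[ 0.    ,  1.    , -0.0017],
       [ 1.    , -0.    ,  0.0003],
       [ 0.0003, -0.0017, -1.    ]]), 'force': array([ 0.0975, -0.2912, -0.7886]), 'moment': array([ 0.0148,  0.0366, -0.0122]), 'opening': 0.9991995092559758}
```

View pics/scene0.png

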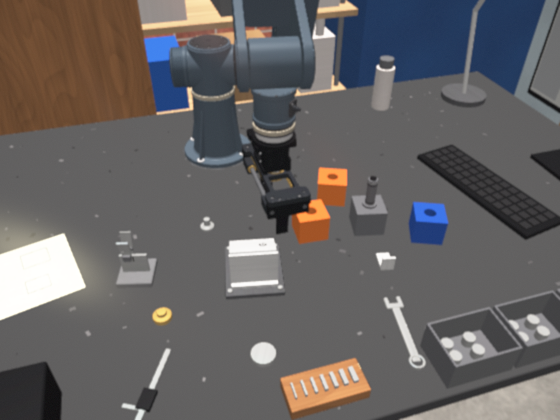

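View pics/side0.png

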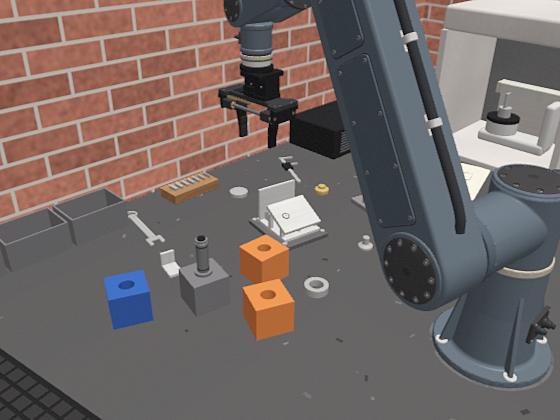

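View pics/wrist0.png

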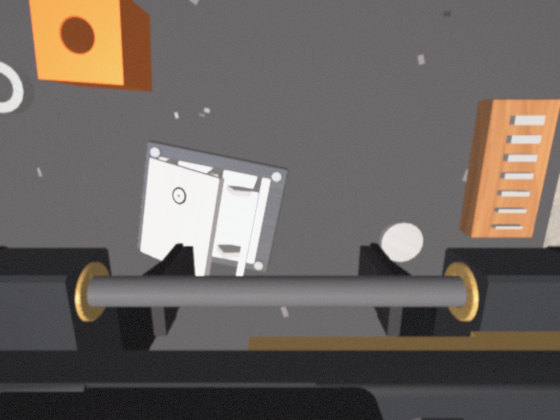

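Candidates for the gauge are the grey block with the pen at scene (369,212), orange blocks at (332,183) and (311,221), and a blue block at (428,222). I choose the grey one. The clip on its plate at scene (135,255) is the only one of its kind. The bracket is at (253,265), with the spot seen in side at (286,215) and in wrist at (179,196).

Run:
```python
from h import *
import pickle
np.set_printoptions(precision=4,suppress=True)
S,D,W=[pickle.load(open(n+'0.pkl','rb')) for n in ['scene','side','wrist']]
def crop(c,x,y,w,h,k): return cv2.resize(c['pixels'][y:y+h,x:x+w,::-1],None,fx=k,fy=k,interpolation=cv2.INTER_CUBIC)
a=crop(S,95,220,80,75,5);b=crop(S,215,225,80,75,5)
d=crop(S,335,165,80,75,5);e=crop(D,245,175,80,75,5)
cv2.imwrite('pics/cr0.png',np.vstack([np.hstack([a,b]),np.hstack([d,e])])[:600*2].copy()) 
im=np.vstack([np.hstack([a,b]),np.hstack([d,e])]);cv2.imwrite('pics/cr0.png',cv2.resize(im,(640,600)))
# gauge block
print('clip base',onz(S,137,271,.014),'gauge top',tri((S,373,180),(D,201,238)))
print('spot',tri((D,286,215),(W,179,196)), onz(W,179,196,.06))
for p in [(153,152),(277,177),(258,266)]: print(onz(W,*p,.014))
```

```text
clip base [ 0.4852 -0.2812  0.014 ] gauge top (array([0.4764, 0.291 , 0.1465]), [np.float64(0.002437209112277068), np.float64(0.002437209112277105)])
spot (array([ 0.5273, -0.    ,  0.0607]), [np.float64(0.0009667625333826544), np.float64(0.000966762533382639)]) [0.5277 0.0006 0.06  ]
[0.489 0.04  0.014]
[0.6256 0.0124 0.014 ]
[ 0.6027 -0.096   0.014 ]
```

View pics/cr0.png

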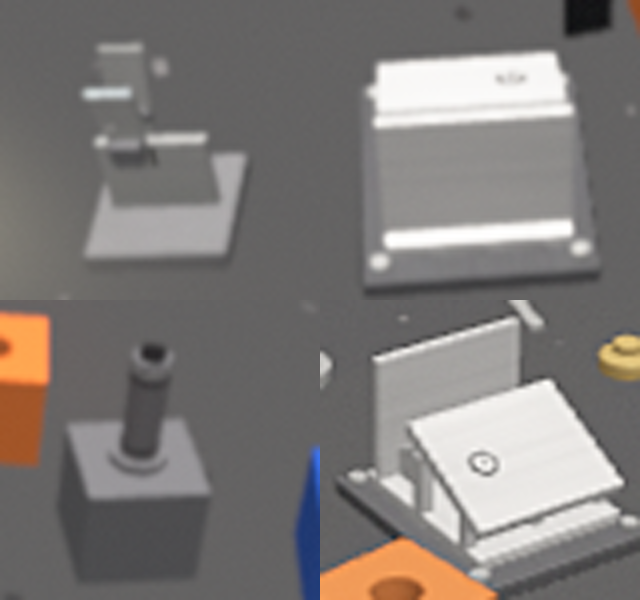

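Emit:
send_rows(
  moves=[0,0,0,-2.5,-3,1.5,1,0,0,0,-2.5,-3,1.5,1,0,0,0,0,0,0,1,0,0,0,0,0,0,1],
)

```text
time_s: 0.55
position: [0.5749, -0.0604, 0.2528]
tcp_rot: [[0.002, 1.0, 0.001], [1.0, -0.002, 0.0], [0.0, 0.001, -1.0]]
force: [-0.9, 0.2, -0.1]
opening: 0.999
```

Run:
```python
from h import *
import pickle
c=cap('wrist','w1.png');pickle.dump(c,open('w1.pkl','wb'));s=read_state();print(s['time_s'],s['position'],s['qvel'])
```

```text
0.6 [ 0.57511432 -0.05983996  0.25244585] [ 1.00295715  0.87085531 -0.35366941 -0.10754487  0.00671758 -0.01269037]
```

Emit:
send_rows(
  moves=[0,0,0,-2,-4.5,0,1,0,0,0,-2.5,-4.5,0,1,0,0,0,-2.5,-4,0,1,0,0,0,-2,-4,0,1,0,0,0,0,-3,0,1,0,0,0,0,0,0,1,0,0,0,0,0,0,1],
)

```text
time_s: 1.3
position: [0.4861, -0.2583, 0.2517]
tcp_rot: [[0.0, 1.0, -0.001], [1.0, -0.0, 0.002], [0.002, -0.001, -1.0]]
force: [-0.1, -0.1, -1.0]
opening: 0.999
```

Run:
```python
from h import *
import pickle
c=cap('wrist','w2.png');pickle.dump(c,open('w2.pkl','wb'));s=read_state();print(s['time_s'],s['position'],s['qvel'])
c=cap('side','d2.png');pickle.dump(c,open('d2.pkl','wb'))
```

```text
1.35 [ 0.48599447 -0.25742226  0.25175309] [ 0.97845558 -0.62309118  0.63894122 -0.1475828  -0.06914579 -0.11129221]
```

View pics/w1.png

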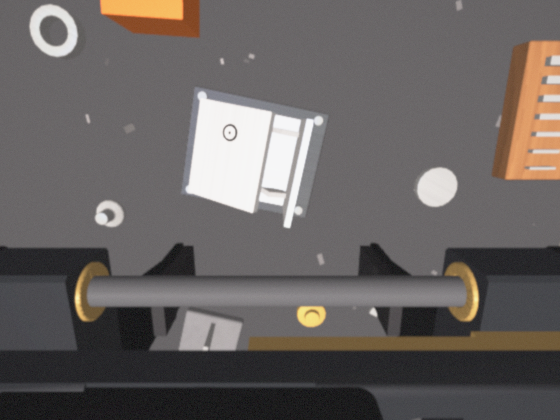

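View pics/w2.png

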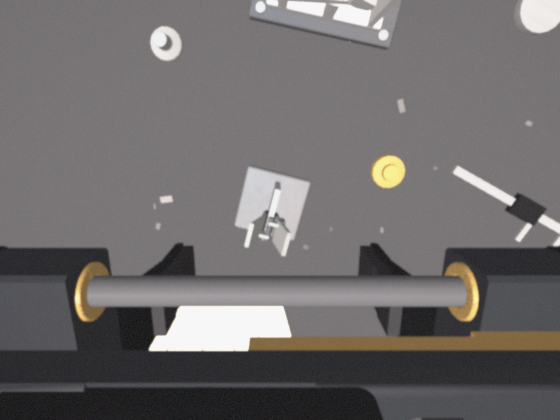

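Run:
```python
from h import *
import pickle
a=pickle.load(open('w1.pkl','rb'))['pixels'][80:235,175:335,::-1];b=pickle.load(open('w2.pkl','rb'))['pixels'][160:265,225:325,::-1]
cv2.imwrite('pics/cr1.png',cv2.resize(a,None,fx=4,fy=3.75*1.0 if 0 else 4,interpolation=2)[:600])
cv2.imwrite('pics/cr2.png',cv2.resize(b,None,fx=5.5,fy=5.5,interpolation=2))
d=pickle.load(open('d2.pkl','rb'))['pixels'][90:270,300:500,::-1]
cv2.imwrite('pics/cr3.png',cv2.resize(d,None,fx=3.3,fy=3.3,interpolation=2))
```

```text
(no output)
```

View pics/cr1.png

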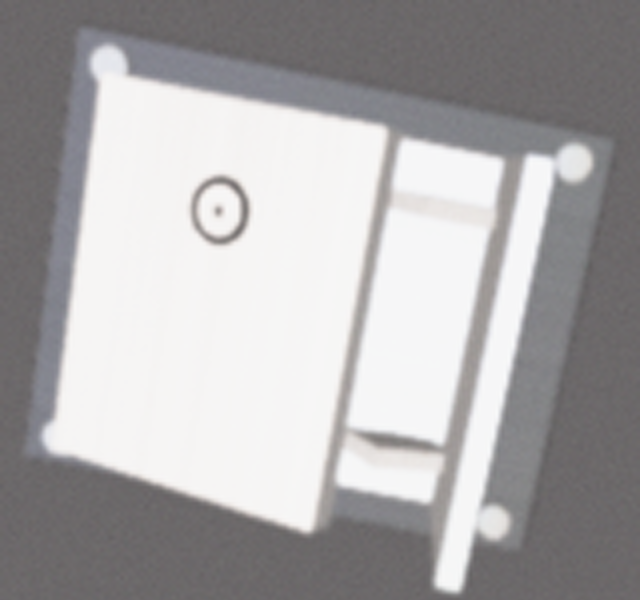

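View pics/cr2.png

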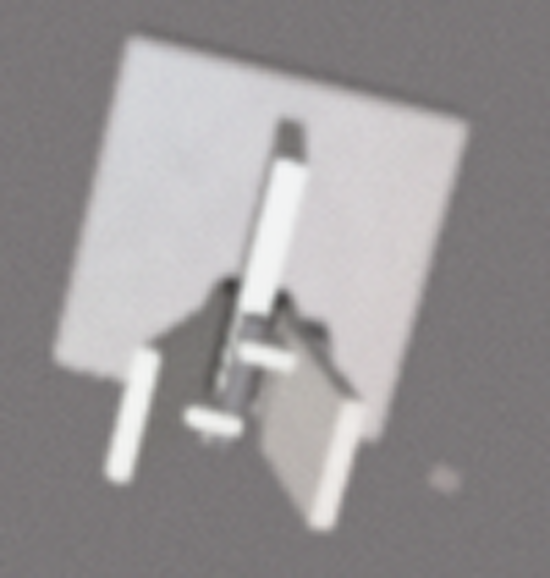

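View pics/cr3.png

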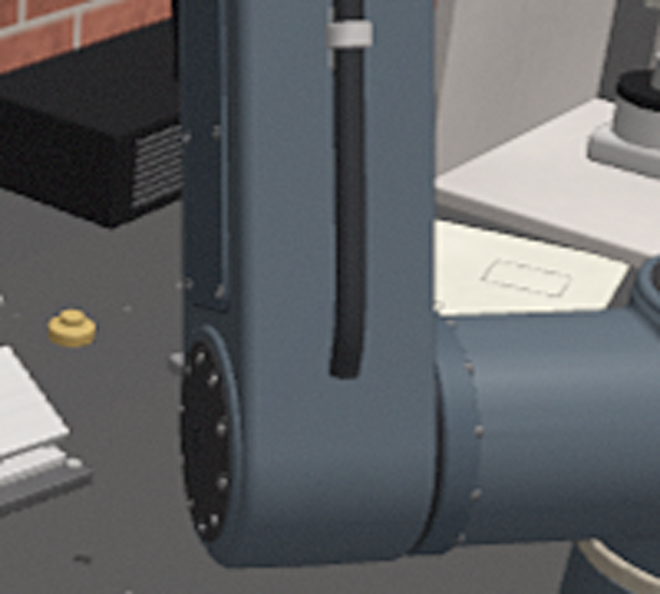

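Run:
```python
from h import *
import pickle
np.set_printoptions(precision=4,suppress=True)
W1,W2,S=[pickle.load(open(n+'.pkl','rb')) for n in ['w1','w2','scene0']]
f=lambda x,y,z:onz(W2,225+(x+.5)/5.5-.5,160+(y+.5)/5.5-.5,z)
L=[f(147,352,.116),f(118,478,.116)];R=[f(352,408,.116),f(320,525,.116)]
print('handles',L,R); m=(sum(L)+sum(R))/4; d=L[0]+R[0]-L[1]-R[1]
print('mid',m,'yaw',np.degrees(np.arctan2(-d[0],d[1])),np.linalg.norm(d)/2, 'sep',np.linalg.norm((R[0]+R[1]-L[0]-L[1])/2))
# stand: base top corners z=.014
cs=[(132,37),(468,122),(55,360),(380,440)]
C=[f(x,y,.014) for x,y in cs];print('base',np.array(C),np.mean(C,0))
d=C[1]-C[0];print('yaw',np.degrees(np.arctan2(d[1],d[0])),np.linalg.norm(d)); d=C[0]-C[2];print(np.degrees(np.arctan2(-d[0],d[1])),np.linalg.norm(d))
P=f(291,160,.064);print('plate end',P)
g=lambda x,y,z:onz(W1,175+(x+.5)/4-.5,80+(y+.5)/4-.5,z)
a,b=g(540,157,.105),g(449,590,.105);d=a-b
print('flange',a,b,(a+b)/2,np.linalg.norm(d),np.degrees(np.arctan2(-d[0],d[1])))
sp=g(219,210,.06);print('spot',sp)
# bracket plate corners z=.012
for p in [(80,30),(612,140),(28,455),(520,548)]: print(g(*p,.012))
u=d/np.linalg.norm(d);n=np.array([u[1],-u[0],0]); print('horiz dist spot->flange',n@((a+b)/2-sp),'along',u@(sp-(a+b)/2))
# scene view clip checks
for nm,p in [('mid top',m)]: print(nm,proj(S,p))
```

```text
handles [array([ 0.4633, -0.2783,  0.116 ]), array([ 0.4578, -0.3012,  0.116 ])] [array([ 0.4984, -0.2884,  0.116 ]), array([ 0.493, -0.31 ,  0.116])]
mid [ 0.4781 -0.2945  0.116 ] yaw -13.744059600068539 0.022922905525400026 sep 0.03637073211200924
base [[ 0.4534 -0.2376  0.014 ]
 [ 0.5275 -0.2564  0.014 ]
 [ 0.4341 -0.3117  0.014 ]
 [ 0.509  -0.3311  0.014 ]] [ 0.481  -0.2842  0.014 ]
yaw -14.257641255266387 0.07640422094437659
-14.606483993919896 0.07650526363951689
plate end [ 0.4881 -0.2552  0.064 ]
flange [0.6059 0.014  0.105 ] [ 0.5861 -0.088   0.105 ] [ 0.596 -0.037  0.105] 0.10396926558538713 -10.945390907401478
spot [0.5272 0.0013 0.06  ]
[0.483  0.0499 0.012 ]
[0.636  0.0196 0.012 ]
[ 0.4587 -0.0738  0.012 ]
[ 0.6118 -0.1041  0.012 ]
horiz dist spot->flange 0.07483207355364677 along 0.024521312386412496
mid top [121.9729 236.8392]
```

The clip handles sit at about (0.478, -0.2945) with yaw -14.2°. Base centre, plate end and handle tops agree within 1 mm. The flange middle is (0.596, -0.037) with yaw -11°, and the spot is (0.527, 0.001, 0.06). Now I go to the clip.

Emit:
send_rows(
  moves=[0,0,-7.1,-0.4,-1.85,0,1,0,0,-7.1,-0.3,-1.8,0,1,0,0,0,0,0,-4,1,0,0,0,0,0,-4,1,0,0,0,0,0,-3,1,0,0,0,0,0,-2,1,0,0,0,0,0,0,1],
)

```text
time_s: 2.1
position: [0.4775, -0.2918, 0.1196]
tcp_rot: [[0.243, 0.97, -0.005], [0.97, -0.243, 0.005], [0.004, -0.007, -1.0]]
force: [0.3, 0.7, -0.4]
opening: 0.998
```

Run:
```python
from h import *
a=cap('wrist');b=cap('scene')
cv2.imwrite('pics/g1.png',np.hstack([cv2.resize(a['pixels'][180:420,160:400,::-1],(400,400)),cv2.resize(b['pixels'][180:300,75:195,::-1],(400,400),interpolation=2)]))
```

```text
(no output)
```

View pics/g1.png

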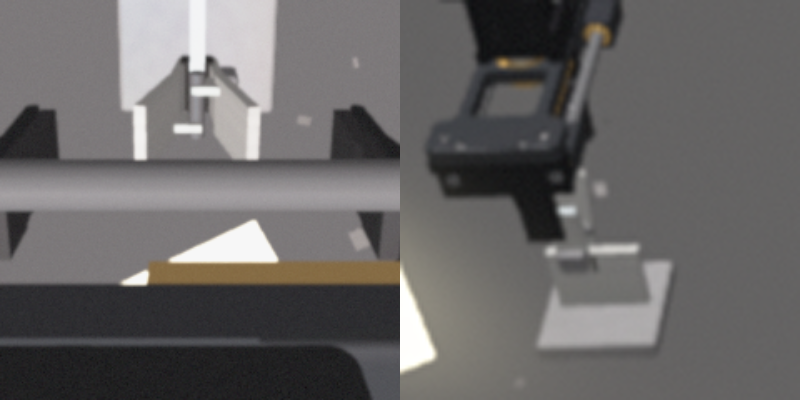

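The crop shows the handles centred between the fingers, aligned with the plate.

Emit:
send_rows(
  moves=[0,0,0,0,0,-2,1,0,0,0,0,0,-1.6,1,0,0,0,0,0,0,1,0,0,0,0,0,0,1],
)

```text
time_s: 2.6
position: [0.4796, -0.2955, 0.0879]
tcp_rot: [[0.245, 0.97, 0.002], [0.97, -0.245, -0.001], [-0.001, 0.002, -1.0]]
force: [0.4, -0.4, -0.2]
opening: 0.996
```

Emit:
send_rows(
  moves=[0,0,0,0,0,0,-1,0,0,0,0,0,0,-1,0,0,0,0,0,0,-1,0,0,0,0,0,0,-1,0,0,0,0,0,0,-1,0,0,0,0,0,0,-1,0,0,0,0,0,0,-1],
)

```text
time_s: 3.3
position: [0.4785, -0.2951, 0.0865]
tcp_rot: [[0.245, 0.969, -0.0], [0.969, -0.245, 0.0], [0.0, -0.0, -1.0]]
force: [-1.2, 0.2, 1.5]
opening: 0.449
```

Run:
```python
from h import *
s=read_state();print(s['opening'],s['force'],s['position'])
a=cap('wrist');b=cap('scene')
cv2.imwrite('pics/g2.png',np.hstack([cv2.resize(a['pixels'][180:420,160:400,::-1],(400,400)),cv2.resize(b['pixels'][180:300,75:195,::-1],(400,400),interpolation=2)]))
```

```text
0.44904939442805725 [-1.23615399  0.15219968  1.46134155] [ 0.47853848 -0.29513512  0.08650305]
```

View pics/g2.png

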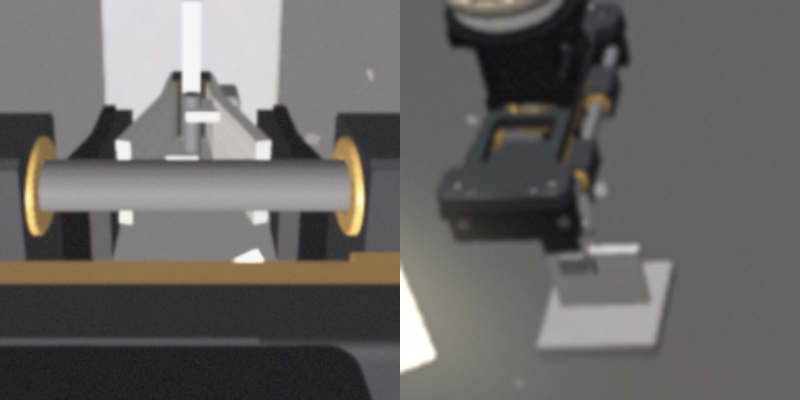

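Still closing, slowly (about 0.1 per 0.1 s), and just reaching the handles.

Emit:
send_rows(
  moves=[0,0,0,0,0,0,-1,0,0,0,0,0,0,-1,0,0,0,0,0,0,-1,0,0,0,0,0,0,-1,0,0,0,0,0,0,-1],
)

```text
time_s: 3.9
position: [0.4787, -0.2951, 0.0865]
tcp_rot: [[0.245, 0.969, -0.0], [0.969, -0.245, 0.0], [0.0, -0.0, -1.0]]
force: [-0.8, -0.7, 0.1]
opening: 0.24
```

Run:
```python
from h import *
s=read_state();print(s['opening'],s['force'],s['position'])
a=cap('wrist');b=cap('scene')
cv2.imwrite('pics/g3.png',np.hstack([cv2.resize(a['pixels'][180:420,160:400,::-1],(400,400)),cv2.resize(b['pixels'][180:300,75:195,::-1],(400,400),interpolation=2)]))
```

```text
0.23953342551123644 [-0.77213213 -0.65877542  0.10889039] [ 0.47871362 -0.29514799  0.08653913]
```

View pics/g3.png

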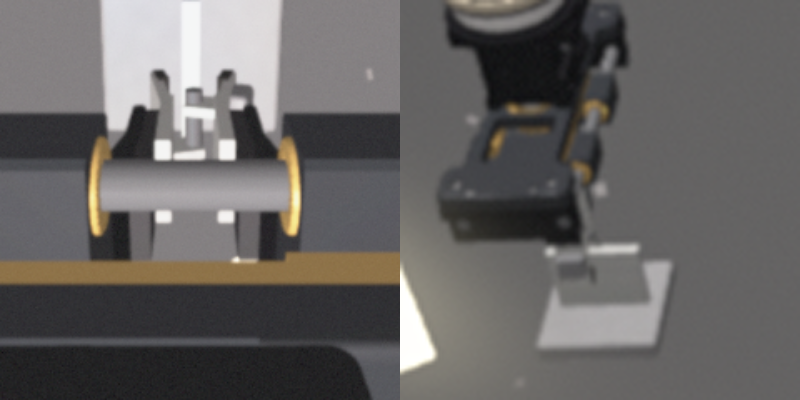

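The handles are squeezed to the stop (opening 0.24, about 21 mm) and the jaws are spread. Lift, and go to the flange.

Emit:
send_rows(
  moves=[0,0,0,0,0,1,-1,0,0,0,0,0,2,-1,0,0,0,0,0,4,-1,0,0,0,0,0,4,-1,0,0,0,0,0,2,-1,0,0,1,1.6,3.4,0,-1,0,0,1,1.6,3.4,0,-1,0,0,1.2,1.6,3.4,0,-1,0,0,0,1.6,3.4,0,-1,0,0,0,1.6,3.4,0,-1,0,0,0,1.6,3.4,0,-1,0,0,0,1.7,3.2,0,-1,0,0,0,0,0,0,-1,0,0,0,0,0,0,-1,0,0,0,0,0,0,-1],
)

```text
time_s: 5.5
position: [0.5912, -0.0599, 0.2168]
tcp_rot: [[0.191, 0.982, -0.0], [0.982, -0.191, -0.0], [-0.001, -0.0, -1.0]]
force: [-0.2, 0.9, 0.3]
opening: 0.237
```

Run:
```python
from h import *
s=read_state();print(s['opening'],s['force'],s['position'],s['time_s'])
a=cap('wrist','h1.png');b=cap('scene');c=cap('side')
cv2.imwrite('pics/h1c.png',np.hstack([cv2.resize(c['pixels'][100:260,200:360,::-1],(400,400)),cv2.resize(b['pixels'][150:310,180:340,::-1],(400,400),interpolation=2)]))
```

```text
0.23715387062425133 [-0.18007335  0.93613496  0.2560458 ] [ 0.59117094 -0.05986268  0.2168144 ] 5.5
```

View pics/h1.png

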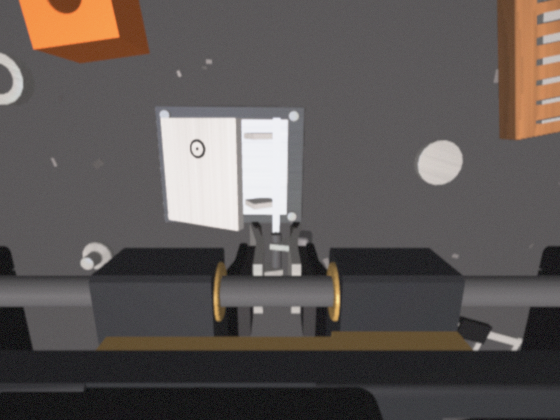

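View pics/h1c.png

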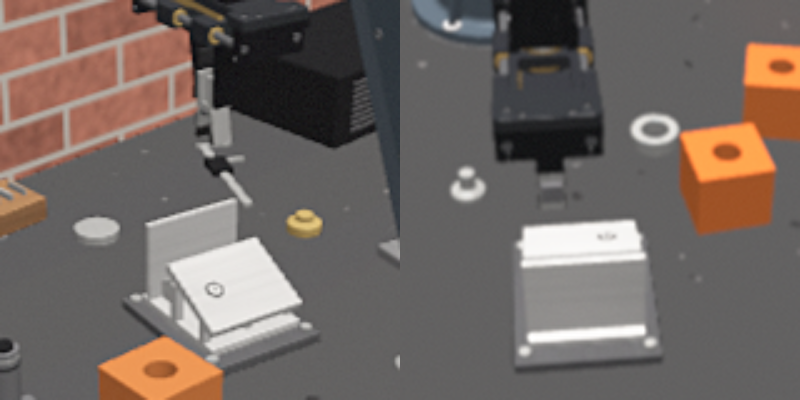

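Clip and flange line up at column ~277 in the wrist view. Descend 9 cm.

Emit:
send_rows(
  moves=[0,0,0,0,0,-3,-1,0,0,0,0,0,-3,-1,0,0,0,0,0,-2,-1,0,0,0,0,0,-1,-1,0,0,0,0,0,0,-1,0,0,0,0,0,0,-1,0,0,0,0,0,0,-1],
)

```text
time_s: 6.35
position: [0.5927, -0.0596, 0.1279]
tcp_rot: [[0.191, 0.982, 0.003], [0.982, -0.191, -0.001], [-0.0, 0.003, -1.0]]
force: [0.1, 0.0, -0.4]
opening: 0.236
```

Run:
```python
from h import *
s=read_state();print(s['opening'],s['force'],s['position'],s['time_s'])
b=cap('scene');c=cap('side')
cv2.imwrite('pics/h2c.png',np.hstack([cv2.resize(c['pixels'][130:250,230:350,::-1],(400,400)),cv2.resize(b['pixels'][190:310,200:320,::-1],(400,400),interpolation=2)]))
```

```text
0.2359040552683555 [ 0.11378004  0.02705884 -0.37813392] [ 0.59271247 -0.05962875  0.12789839] 6.35
```

View pics/h2c.png

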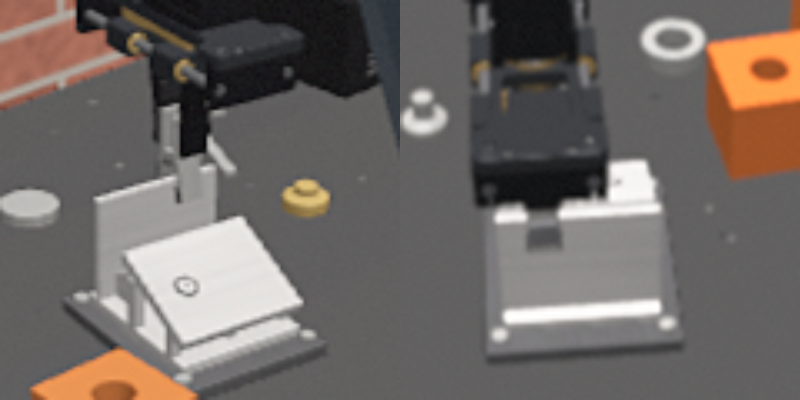

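The jaws straddle the flange without contact force. Release.

Emit:
send_rows(
  moves=[0,0,0,0,0,0,1,0,0,0,0,0,0,1,0,0,0,0,0,0,1,0,0,0,0,0,0,1,0,0,0,0,0,0,1,0,0,0,0,0,0,1,0,0,0,0,0,0,1,0,0,0,0,0,0,1,0,0,0,0,0,0,1],
)

```text
time_s: 7.35
position: [0.5917, -0.0592, 0.1265]
tcp_rot: [[0.191, 0.982, -0.0], [0.982, -0.191, -0.0], [-0.0, 0.0, -1.0]]
force: [-0.1, -0.5, 1.1]
opening: 0.951
```

Emit:
send_rows(
  moves=[0,0,0,0,0,3,1,0,0,0,0,0,4,1,0,0,0,0,0,4,1,0,0,0,-2,4,0,1,0,0,0,-2,4,0,1,0,0,0,0,0,0,1],
)

```text
time_s: 7.95
position: [0.5479, 0.0251, 0.2368]
tcp_rot: [[0.187, 0.982, -0.004], [0.982, -0.187, 0.002], [0.002, -0.004, -1.0]]
force: [0.1, 0.2, -0.4]
opening: 0.999
```

Run:
```python
from h import *
s=read_state();print(s['opening'],s['force'],s['position'],s['time_s'])
b=cap('scene');c=cap('side')
import pickle;pickle.dump((b,c),open('h3.pkl','wb'))
cv2.imwrite('pics/h3c.png',np.hstack([cv2.resize(c['pixels'][130:250,230:350,::-1],(400,400)),cv2.resize(b['pixels'][190:310,200:320,::-1],(400,400),interpolation=2)]))
```

```text
0.9990453007821415 [ 0.06919478  0.21921792 -0.40824315] [0.54792262 0.02509691 0.23675519] 7.95
```

View pics/h3c.png

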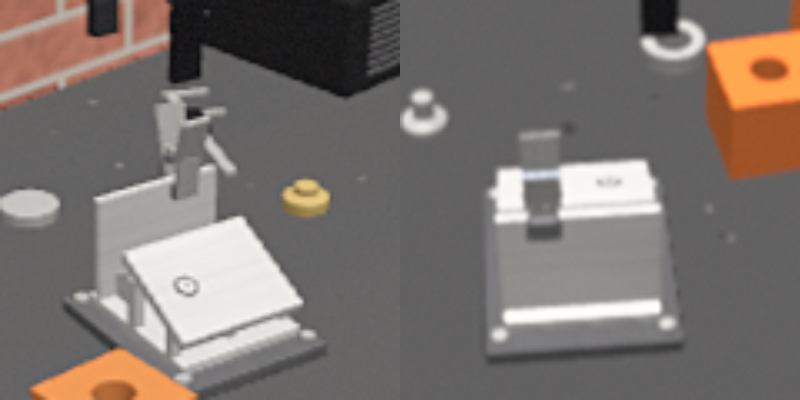

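The clip stands on the flange, upright, with nothing touching it. Now to above the gauge.

Emit:
send_rows(
  moves=[0,0,0,-1,3.8,1,1,0,0,0,-1,3.8,1,1,0,0,0,-1,3.8,1,1,0,0,0,-1,3.8,0,1,0,0,0,-1,3.8,0,1,0,0,0,-1,3.8,0,1,0,0,0,-1.2,3.7,0,1,0,0,0,0,0,0,1,0,0,0,0,0,0,1,0,0,0,0,0,0,1],
)

```text
time_s: 9.05
position: [0.4808, 0.2846, 0.2663]
tcp_rot: [[0.192, 0.981, 0.0], [0.981, -0.192, -0.001], [-0.001, 0.0, -1.0]]
force: [0.6, -0.7, 0.9]
opening: 0.999
```

Run:
```python
from h import *
s=read_state();print(s['opening'],s['force'],s['position'],s['time_s'])
c=cap('wrist','j1.png');import pickle;pickle.dump(c,open('j1.pkl','wb'))
```

```text
0.9987267174429542 [ 0.62361038 -0.72891966  0.86532344] [0.48077333 0.28459592 0.26633205] 9.05
```

View pics/j1.png

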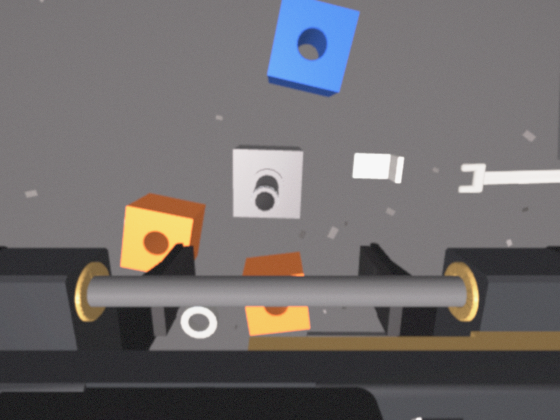

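Run:
```python
from h import *
import pickle
np.set_printoptions(precision=4,suppress=True)
c=pickle.load(open('j1.pkl','rb'))
cv2.imwrite('pics/j1c.png',cv2.resize(c['pixels'][140:225,225:310,::-1],None,fx=7,fy=7,interpolation=2))
C=[onz(c,u,v,.07) for u,v in [(234,149),(302,150),(301,218),(233,216)]];print(np.array(C),np.mean(C,0))
print('top',onz(c,264,201,.151))
```

```text
[[0.4459 0.3363 0.07  ]
 [0.5168 0.3214 0.07  ]
 [0.5027 0.2472 0.07  ]
 [0.4282 0.2642 0.07  ]] [0.4734 0.2923 0.07  ]
top [0.4724 0.2928 0.151 ]
```

View pics/j1c.png

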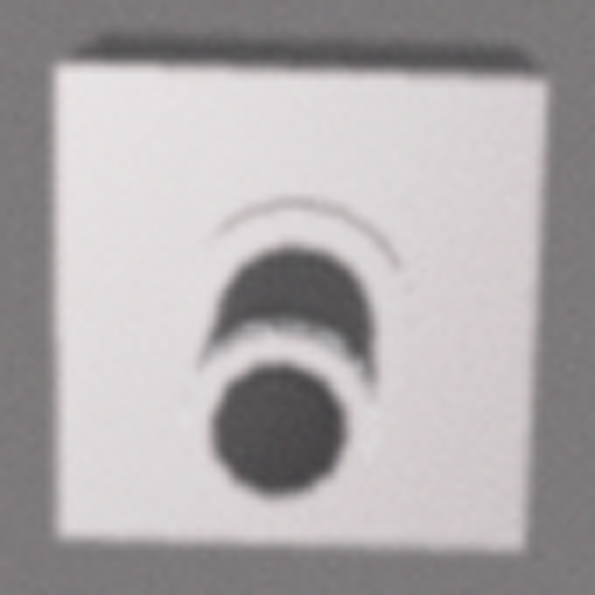

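Block centre and pen top agree: the gauge axis is at (0.473, 0.2925).

Emit:
send_rows(
  moves=[0,0,0,-0.75,0.8,-2,1,0,0,0,0,0,-4,1,0,0,0,0,0,-4,1,0,0,0,0,0,-4,1,0,0,0,0,0,-2.5,1,0,0,0,0,0,-1.1,1,0,0,0,0,0,0,1,0,0,0,0,0,0,-1,0,0,0,0,0,0,-1,0,0,0,0,0,0,-1,0,0,0,0,0,0,-1,0,0,0,0,0,0,-1],
)

```text
time_s: 10.3
position: [0.4724, 0.294, 0.0912]
tcp_rot: [[0.191, 0.982, 0.001], [0.982, -0.191, 0.0], [0.001, 0.001, -1.0]]
force: [-0.2, 0.4, 0.1]
opening: 0.633
```

Run:
```python
from h import *
s=read_state();print(s['opening'],s['force'],s['position'],s['time_s'])
a=cap('wrist');c=cap('side')
cv2.imwrite('pics/j2c.png',np.hstack([cv2.resize(c['pixels'][190:330,130:270,::-1],(400,400)),cv2.resize(a['pixels'][180:420,160:400,::-1],(400,400),interpolation=2)]))
```

```text
0.6325255903593338 [-0.15839645  0.38265913  0.06242483] [0.47244302 0.29402377 0.09119413] 10.3
```

View pics/j2c.png

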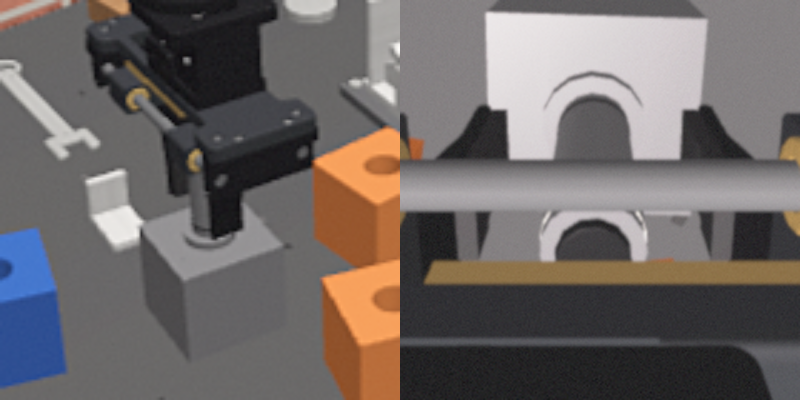

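Emit:
send_rows(
  moves=[0,0,0,0,-0.1,0,-1,0,0,0,0,0,0,-1,0,0,0,0,0,0,-1,0,0,0,0,0,0,-1,0,0,0,0,0,0,-1,0,0,0,0,0,0,-1,0,0,0,0,0,0,-1],
)

```text
time_s: 11.1
position: [0.4721, 0.2928, 0.0905]
tcp_rot: [[0.191, 0.982, -0.0], [0.982, -0.191, -0.0], [-0.0, -0.0, -1.0]]
force: [-0.0, -0.7, 0.4]
opening: 0.269
```

Emit:
send_rows(
  moves=[0,0,0,0,0,0.5,-1,0,0,0,0,0,1,-1,0,0,0,0,0,2,-1,0,0,0,0,0,4,-1,0,0,0,0,0,4,-1,0,0,0,0,0,3,-1,0,0,0,0,0,0,-1,0,0,0,0,0,0,-1],
)

```text
time_s: 11.9
position: [0.4721, 0.2928, 0.2365]
tcp_rot: [[0.191, 0.982, 0.002], [0.982, -0.191, 0.001], [0.001, 0.001, -1.0]]
force: [0.2, 0.0, -1.7]
opening: 0.269
```

Run:
```python
from h import *
s=read_state();print(s['opening'],s['force'],s['position'],s['time_s'])
a=cap('scene','k1.png');c=cap('side','k2.png')
import pickle;pickle.dump((a,c),open('k.pkl','wb'))
cv2.imwrite('pics/kc.png',np.hstack([cv2.resize(c['pixels'][130:290,130:290,::-1],(400,400)),cv2.resize(a['pixels'][100:260,290:450,::-1],(400,400),interpolation=2)]))
```

```text
0.269136135892011 [ 0.22091143  0.03952614 -1.74326703] [0.47208008 0.29281327 0.23646174] 11.9
```

View pics/kc.png

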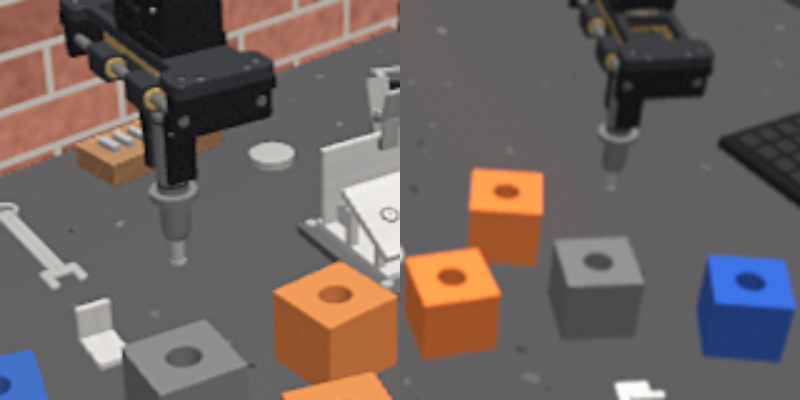

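The gauge is held straight and out of its block. Its tip should be 78.5 mm beyond the TCP. I'll check that by triangulating, then move over the spot with the 25° tilt.

Run:
```python
from h import *
import pickle
a,c=pickle.load(open('k.pkl','rb'))
print(tri((a,374.4,174.4),(c,201.2,234.8)))
```

```text
(array([0.47042171, 0.29516453, 0.15801695]), [np.float64(0.0030734900539500605), np.float64(0.0030734900539502643)])
```

Emit:
send_rows(
  moves=[0,0,0,0.2,-3.5,0.5,-1,0,0,0,0.2,-3.5,0.5,-1,-1.19,-6.14,0,0.2,-3.6,0.5,-1,-1.19,-6.14,0,0.2,-3.6,0.5,-1,-1.19,-6.13,0,0.2,-3.6,0,-1,-1.2,-6.13,0,0.2,-3.6,0,-1,0,0,0,0,-3.5,0,-1,0,0,0,0,-3.5,0,-1,0,0,0,0,0,0,-1,0,0,0,0,0,0,-1,0,0,0,0,0,0,-1],
)

```text
time_s: 13.1
position: [0.4833, 0.0096, 0.2544]
tcp_rot: [[0.19, 0.891, 0.412], [0.982, -0.173, -0.08], [0.0, 0.42, -0.908]]
force: [0.0, -0.2, -1.4]
opening: 0.27
```

Run:
```python
from h import *
s=read_state();print(s['opening'],s['force'],s['position'],s['time_s'],s['tcp_rot'],s['joint_positions'])
a=cap('scene','l1.png');c=cap('side','l2.png');w=cap('wrist','l3.png')
import pickle;pickle.dump((a,c,w),open('l.pkl','wb'))
```

```text
0.2696830374582052 [ 0.01096436 -0.23710195 -1.36200732] [0.48326068 0.00957045 0.25439335] 13.1 [[ 1.90226556e-01  8.91065029e-01  4.12088549e-01]
 [ 9.81740196e-01 -1.72748184e-01 -7.96508193e-02]
 [ 2.13488932e-04  4.19715594e-01 -9.07655648e-01]] [-12.59243812   9.04763067 117.11138111   1.42906174  29.04099807
  -2.72062993]
```

View pics/l2.png

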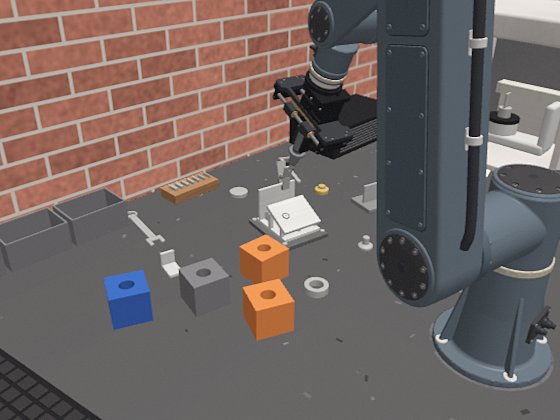

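View pics/l1.png

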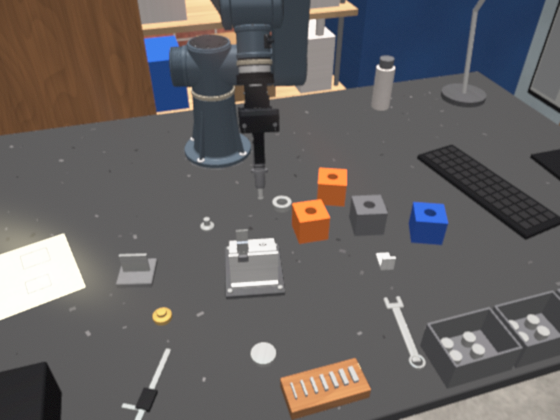

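View pics/l3.png

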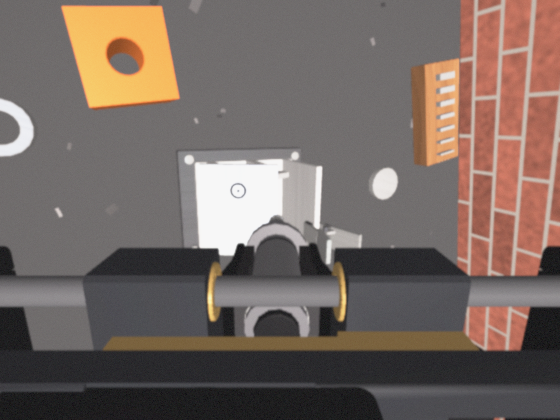

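Emit:
send_rows(
  moves=[0,0,0,0.1,0,-2,-1,0,0,0,0,0,-3,-1,0,0,0,0,0,-3,-1,0,0,0,0,0,-2,-1,0,0,0,0,0,0,-1,0,0,0,0,0,0,-1,0,0,0,0,0,0,-1],
)

```text
time_s: 13.95
position: [0.4863, 0.0091, 0.1568]
tcp_rot: [[0.19, 0.889, 0.417], [0.982, -0.172, -0.081], [-0.0, 0.425, -0.905]]
force: [-0.6, -0.1, -1.2]
opening: 0.268
```

Run:
```python
from h import *
np.set_printoptions(precision=4,suppress=True)
s=read_state();print(s['opening'],s['force'],s['position'],s['time_s'],s['tcp_rot'][:,2])
a=cap('scene');c=cap('side')
import pickle;pickle.dump((a,c),open('m.pkl','wb'))
tip=s['position']+.0785*s['tcp_rot'][:,2];sp=np.array([.5273,.0007,.06]);n=-s['tcp_rot'][:,2]
d=tip-sp;print('tip',tip,'along n',d@n,'lat',d-n*(d@n))
for q in (tip,sp): print(proj(a,q),proj(c,q))
cv2.imwrite('pics/mc.png',np.hstack([cv2.resize(c['pixels'][140:240,240:340,::-1],(400,400),interpolation=2),cv2.resize(a['pixels'][180:280,210:310,::-1],(400,400),interpolation=2)]))
```

```text
0.26795219164690726 [-0.6171 -0.1059 -1.1621] [0.4863 0.0091 0.1568] 13.95 [ 0.4175 -0.0808 -0.9051]
tip [0.5191 0.0027 0.0858] along n 0.026911131735856072 lat [ 0.003  -0.0002  0.0014]
[260.5939 233.1895] [287.5183 207.5261]
[260.9027 244.0793] [285.4133 215.5065]
```

View pics/mc.png

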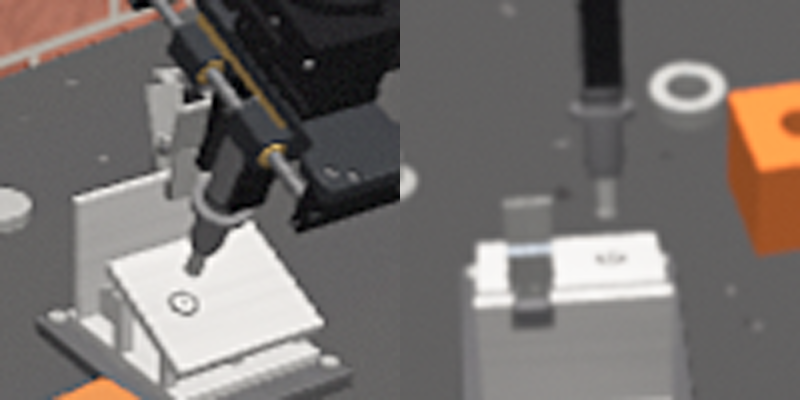

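Run:
```python
from h import *
import pickle
np.set_printoptions(precision=4,suppress=True)
a,c=pickle.load(open('m.pkl','rb'));w=pickle.load(open('w1.pkl','rb'));w0=pickle.load(open('wrist0.pkl','rb'))
sp=tri((a,262.6,244.4),(c,285.6,215.6),(w,229.4,132.2),(w0,179,196));tip=tri((a,261.1,233.3),(c,288,207.6));print(sp,tip)
s=read_state();n=-s['tcp_rot'][:,2];print((tip[0]-sp[0])@n, (tip[0]-sp[0])-n*((tip[0]-sp[0])@n))
```

```text
(array([0.5276, 0.0017, 0.0598]), [np.float64(0.0028845336397834505), np.float64(0.0013742627153860442), np.float64(0.0006453279035733046), np.float64(0.0011019566463415223)]) (array([0.5185, 0.0031, 0.0855]), [np.float64(0.0010537192702840099), np.float64(0.0010537192702841016)])
0.02716542186140459 [ 0.0022 -0.0008  0.0011]
```

Emit:
send_rows(
  moves=[0,0,0,-0.25,0.05,-0.1,-1,0,0,0,0.4,-0.1,-0.9,-1,0,0,0,0.3,-0.05,-0.65,-1,0,0,0,0.2,-0.05,-0.4,-1,0,0,0,0,0,0,-1,0,0,0,0,0,0,-1,0,0,0,0,0,0,-1],
)

```text
time_s: 14.75
position: [0.4916, 0.0073, 0.135]
tcp_rot: [[0.191, 0.89, 0.415], [0.982, -0.173, -0.081], [0.0, 0.422, -0.906]]
force: [-0.3, -0.5, -2.4]
opening: 0.269
```

```bash
cat > chk.py <<'E'
from h import *
import sys
np.set_printoptions(precision=4,suppress=True)
s=read_state();print(s['opening'],s['force'],s['position'],s['time_s'],s['tcp_rot'][:,2])
fs=[];a=None
c=cap('side');fs.append(read_state()['force']);a=cap('scene');fs.append(read_state()['force'])
n=-s['tcp_rot'][:,2]
print('F along n',[f@n for f in fs],fs)
tip=s['position']-.0785*n;sp=np.array([.5276,.0017,.0598]);d=tip-sp
print('n gap',d@n,'lat',d-n*(d@n),'ang',np.degrees(np.arccos(n@np.array([-.4148,.0806,.9063]))))
cv2.imwrite(f'pics/{sys.argv[1]}.png',np.hstack([cv2.resize(c['pixels'][160:240,250:330,::-1],(400,400),interpolation=2),cv2.resize(a['pixels'][190:270,220:300,::-1],(400,400),interpolation=2)]))
E
python3 chk.py n1
```

```text
0.2687670105325864 [-0.3223 -0.458  -2.378 ] [0.4916 0.0073 0.135 ] 14.75 [ 0.4146 -0.0806 -0.9064]
F along n [np.float64(-2.3562165168991687), np.float64(-1.5482824476706027)] [array([-0.5188,  0.1995, -2.8546]), array([-0.2666,  0.0046, -1.8305])]
n gap 0.00500036726452543 lat [-0.0013 -0.0011 -0.0005] ang 0.46175599128056966
```

View pics/n1.png

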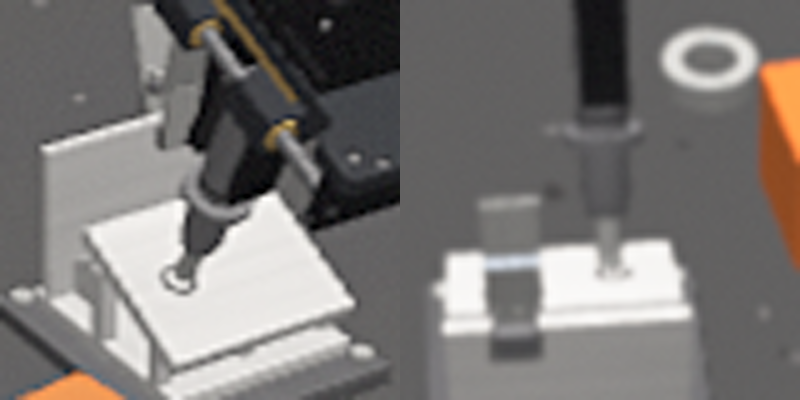

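The tip is about 5 mm above the ring in both views. I advance 5 mm to touch, then go on in small steps.

Emit:
send_rows(
  moves=[0,0,0,0.15,0.05,-0.2,-1,0,0,0,0.15,0,-0.2,-1,0,0,0,0,0,0,-1,0,0,0,0,0,0,-1,0,0,0,0,0,0,-1],
)

```text
time_s: 15.35
position: [0.4948, 0.0078, 0.1312]
tcp_rot: [[0.191, 0.89, 0.415], [0.982, -0.173, -0.081], [-0.0, 0.423, -0.906]]
force: [-0.0, 0.7, -0.4]
opening: 0.272
```

```bash
python3 chk.py n2
```

```text
0.27176588083685427 [-0.0219  0.6601 -0.3988] [0.4948 0.0078 0.1312] 15.35 [ 0.4152 -0.0807 -0.9062]
F along n [np.float64(0.5333996536920194), np.float64(0.9927156879146062)] [array([-0.7005,  0.383 ,  0.2336]), array([-0.7956,  0.7944,  0.6602])]
n gap 0.0002771272067364401 lat [-0.0001 -0.0002 -0.    ] ang 0.462200694853939
```

Emit:
send_rows(
  moves=[0,0,0,0.08,-0.02,-0.18,-1,0,0,0,0.04,-0.01,-0.09,-1,0,0,0,0,0,0,-1,0,0,0,0,0,0,-1,0,0,0,0,0,0,-1],
)

```text
time_s: 15.95
position: [0.496, 0.0075, 0.1284]
tcp_rot: [[0.191, 0.89, 0.415], [0.982, -0.173, -0.081], [-0.0, 0.423, -0.906]]
force: [-1.1, 0.7, 0.7]
opening: 0.269
```

```bash
python3 chk.py n3
```

```text
0.26878547707120404 [-1.1341  0.681   0.6614] [0.496  0.0075 0.1284] 15.95 [ 0.4151 -0.0807 -0.9062]
F along n [np.float64(1.1102208291192655), np.float64(0.5135718135490849)] [array([-1.343 ,  0.7135,  0.5465]), array([-0.6863,  0.1434,  0.2396])]
n gap -0.002728949612227092 lat [-0.0002 -0.0003 -0.    ] ang 0.4619353093767774
```

View pics/n3.png

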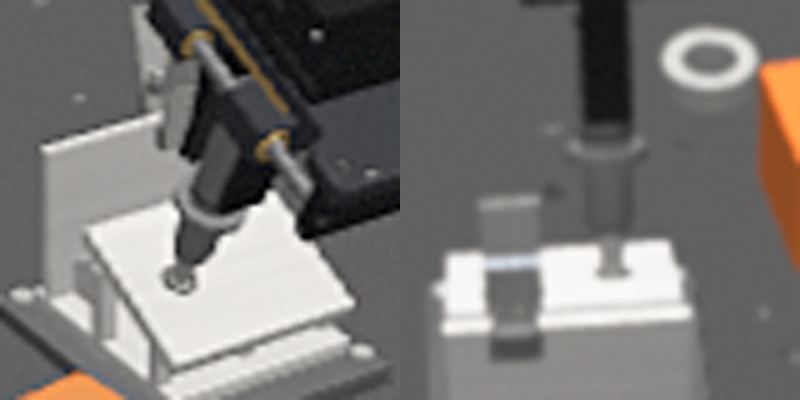

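```bash
cat > avg.py <<'E'
from h import *
f=[]
for i in range(20):
    capture('side');s=read_state();f.append(s['force']@-s['tcp_rot'][:,2])
print(np.mean(f),np.std(f)/20**.5,s['time_s'],s['position'])
E
python3 avg.py
```

```text
0.6623826416184997 0.11657916848733962 17.05 [0.49599364 0.00750224 0.12839601]
```

The force gives about 2.1 N (≈2.8 mm in) and the geometry 2.7 mm, so they agree. I go 2.2 mm further for half-way.

Emit:
send_rows(
  moves=[0,0,0,0.05,-0.01,-0.1,-1,0,0,0,0.05,-0.01,-0.1,-1,0,0,0,0,0,0,-1,0,0,0,0,0,0,-1,0,0,0,0,0,0,-1,0,0,0,0,0,0,-1,0,0,0,0,0,0,-1],
)

```text
time_s: 17.75
position: [0.4969, 0.0073, 0.1264]
tcp_rot: [[0.191, 0.89, 0.415], [0.982, -0.173, -0.081], [-0.0, 0.423, -0.906]]
force: [-0.6, 1.3, 1.5]
opening: 0.27
```

```bash
python3 avg.py; python3 chk.py n4
```

```text
1.7219129350928006 0.13408615176244335 18.75 [0.4969386  0.00731135 0.12636708]
0.2729023883264318 [-1.4827  1.7929  2.7641] [0.4969 0.0073 0.1264] 18.75 [ 0.4149 -0.0807 -0.9063]
F along n [np.float64(1.7951888370815137), np.float64(1.7243097179868176)] [array([0.5266, 0.7906, 2.1516]), array([-1.0599,  0.4461,  1.3777])]
n gap -0.004997238594206522 lat [-0.0002 -0.0003 -0.    ] ang 0.46169059781039085
```

View pics/n4.png

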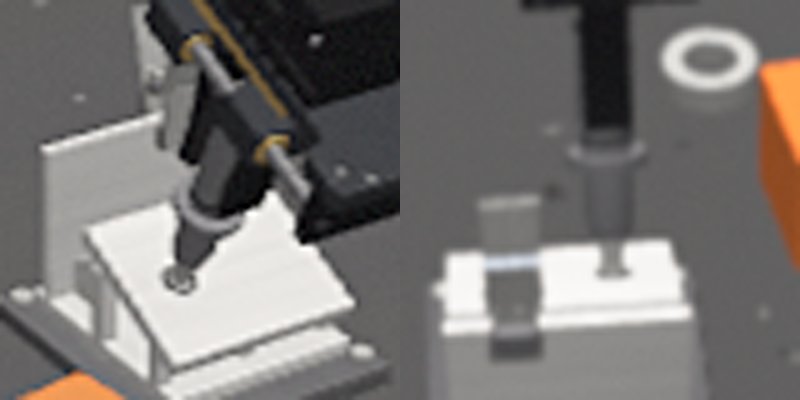

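The press is about 3.15 N (≈5.4 mm), against 5.0 mm by geometry, and the tip is on the ring in both views. Handing in.

```bash
python3 -c "
from rig import hand_in
print(hand_in())"
```

```text
the job is handed in; nothing more can be done
None
```

The job is handed in at about 18.8 s. `hand_in` gives no verdict, so the results below are my own last checks.

**Clip:** I took the clip off its plate, set it astride the flange about 22 mm to the robot's right (-y) of the middle, and let it go. Both cameras then showed it upright on the edge, with the fingers clear of it. I set the jaws roughly 8 to 10 mm below the edge.

**Gauge:** I lifted the gauge from the grey block, tilted it 25° to match the face, and pressed it onto the ringed spot.
- **Depth and force:** the spring force came to about 3.15 N, which means the tip is about 5.4 mm in. Geometry gave 5.0 mm.
- **Position:** sideways error is under 1 mm by my estimate, and both camera views show the tip on the ring.
- **Squareness:** the gripper axis is within 0.5° of my computed normal to the face.

**Disagreements:**
- The scene camera placed the spot about 3 mm away from the combined estimate, and the other views were within 1.4 mm.
- The force rests on an assumed zero of about -1.45 N, the weight of the gauge. Single free readings scattered from -0.8 to -2.4 N.

I moved nothing else on the bench on purpose. I did not measure the other objects for shifts afterwards.

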